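Stand a slumped cutting board back up against the splashback and block its foot

TASK

The cutting board has slumped against the tiled splashback. First push its foot in along the counter with the gripper, without lifting the board off the counter, until it leans steeply and squarely against the tiles, about 70 degrees from the counter; then bring the dark stone bar and leave it lying along the board's foot, touching it at the middle, so that the board cannot slide down again. Do not disturb the canisters and the pepper mill.

Things in the scene. Friction and masses are not known exactly. Their poses are not given: they have to be found in the camera images.
- splashback: fixed upright tiled wall at the robot's left, white with dark red diamond joints, 340 mm high plus a 12 mm wooden cap, 40 mm thick. Origin on the counter at the foot of the tiled face; x along the wall (it spans x = -200 to +280 mm), the tiled face is the plane y = 0 and looks along -y, to where the board stands; z up
- board: loose wooden cutting board, 220 wide, 300 long, 18 mm thick, 0.65-0.9 kg, slot 88 x 30 mm near its top edge. Starts leaning on the tiles at about 47 degrees from the counter, foot 0.2 m out. Origin: middle of the lower edge of its back face, which rests on the counter; x along its width, z up its length, y through it: back face y = 0, front face y = -18 mm. Friction holds it where it is left
- board_foot (a point): middle of the lower edge of the board's front face, the part of the foot that stands out furthest from the wall, 6 to 12 mm above the counter; axes as the board
- board_top (a point): middle of the top edge of the board's back face, which rests on the tiles; axes as the board
- bar: loose dark stone bar, 150 x 45 x 40 mm (x, y, z), 0.7 to 0.9 kg, lying on the counter at the robot's front right. Origin in the centre of its underside, x along its length, z up
- canister_a: bystander: loose upright round canister, green with a wooden lid, 86 mm across, 105 mm high, 0.6 kg; stands some 180 mm from the bar, nearer to the robot or farther. Origin in the centre of its underside, z up
- canister_b: bystander: loose upright round canister, green with a wooden lid, 92 mm across, 125 mm high. Origin in the centre of its underside, z up
- mill: bystander: loose wooden pepper mill standing upright near the canisters, 56 mm across, 210 mm high. Origin in the centre of its underside, z up

How it is judged (in metres and radians):
On the way, in this order (a step that is already met when the one before it is completed fails the run):
1. the board leans at 64 to 76 degrees from the counter with its top edge on the tiles, at rest, square to the wall (angle between board's own z axis and vertical between 0.244 and 0.454 rad and y of board_top in the frame of splashback above -0.012 m and angle between the x axis of board and the x axis of splashback, either way round below 0.12 rad and linear speed of board below 0.02 m/s and horizontal distance between bar and board_foot above 0.05 m), for 0.2 s.
2. the bar lies along the foot, against it (y of board_foot in the frame of bar between -0.0285 and 0.0285 m and x of board_foot in the frame of bar between -0.045 and 0.045 m and angle between the x axis of bar and the x axis of board, either way round below 0.15 rad and height (world z) of bar below 0.006 m), for 0.2 s.
At the end, for the whole second after the job is handed in: Board still, 64 to 76 degrees from the counter, top edge within 12 mm of the tiles, square to the wall (0.12 rad); bar flat and still on the counter, parallel to the foot (0.15 rad), gap to its front edge under 6 mm, centre within 45 mm of the foot's middle (all of step 2 and angle between board's own z axis and vertical between 0.244 and 0.454 rad and y of board_top in the frame of splashback above -0.012 m and angle between the x axis of board and the x axis of splashback, either way round below 0.12 rad and angle between bar's own z axis and vertical below 0.1 rad and linear speed of each of board, bar below 0.01 m/s); the robot touches nothing.
It fails at once if the board is lifted off the counter (height (world z) of board above 0.03 m or height (world z) of board_foot above 0.045 m).
It fails at once if the board falls over (angle between board's own z axis and vertical above 1.2 rad or height (world z) of board_top below 0.12 m).
It fails at once if a canister or the mill is disturbed (distance of any of canister_a, canister_b, mill from where it was at the start of the episode above 0.02 m or angle between any of canister_a, canister_b, mill's own z axis and vertical above 0.3 rad).
It also fails if it takes over 67 s, if anything falls off the work surface, if the arm or the gripper's body presses on something with over 40 N, if the wrist force passes 120 N, or if a joint passes its speed limit or range.

ROBOT

A 6-joint arm with a two-finger parallel gripper is mounted at the origin on the work surface. World frame = base frame: x ahead of the robot, y to its left, z up, the work surface at z = 0. Lengths are in m, angles in degrees, forces in N, time in s.
With the tool pointing down it reaches from about 0.4 to 0.825 m from the base axis. Payload 7 kg.
Tool frame: the origin (TCP) lies midway between the tips of the shut fingers; the grasp point (between the pads) lies r.grip_depth behind it (r.grip_depth is the distance from the TCP to the grasp point, in m); z points along the fingers, y is the line along which they close (so a half turn about z gives the same grasp; the last joint's range is limited). The gripper opens to 88 mm and grips with 3 to 60 N. Pads are 19 mm wide; open, the fingers measure 130 mm over their backs; the gripper's body (78 mm by 193 mm) begins 47 mm behind the grasp point.
Start: joints at [-58.665, 20.546, 0.682, 0, -70.136, -16.507], TCP at [0.173, -0.653, 0.227] pointing down, gripper open.
Joint ranges: [-176.03, 176.03], [-82.01, 121.73], [-58.28, 71.71], [-173.87, 95.51], [-174.79, -0.11], [-173.66, 173.66]. Speed limits (degrees/s): [136.94, 136.94, 172.46, 180, 180, 180].

INTERFACE

Orientations are given as [roll, pitch, yaw] about the fixed x, y, z axes, in that order (R = Rz(yaw) Ry(pitch) Rx(roll)).
In Python, from plant import r gives the robot as it stands.
- The arm moves only by the shell command python3 drive.py 'ROWS' [OPENING] [FORCE]. ROWS is a JSON object whose key "moves" holds a list of rows, 1 to 12 of them, each of 6 numbers: dx, dy, dz in mm, then a rotation vector rx, ry, rz in units of 10 degrees; each row is the pose to reach, as a shift and turn from the pose commanded when the command began, along the tool's axes at that moment; what a row does not reach only later rows make up. A row lasts 1/12 s, in which the tool goes at most 0.0417 m and 7.16 degrees, less where a joint would pass 70% of its speed; a pose out of reach is approached as far as the arm can. OPENING is the finger opening in m, set as the command begins (- or left out keeps the last). The fingers move at their own pace and stop on an object; FORCE is the grip in N (left out, the last holds). Time passes only in rows, so rows that do not move let the fingers close. It prints the time, the measured TCP pose, the force, the opening and the grip force at its end. Input that does not fit is refused with a message, and nothing moves.
- r.get_state(): the state, without advancing time (a new reading comes with each control period).
- r.capture(name): name is "side" or "top"; returns a dict with "frame" (420x560x3 uint8, red, green, blue), "z_map" (420x560 float32, m along the optical axis (not along the pixel's ray), 0 where there is no reading), "fx", "fy", "cx", "cy" (pixels), "cam_to_world" (4x4, takes a point from camera to world coordinates). Camera axes: x right, y down, z forward; pixel columns grow to the right and rows downward; lengths in m; the calibration is good to about 2 mm. A picture is of the moment at which its call begins.
- r.close_job(): hands the job in; it is judged then, once.
The state is a dict: "time_s": time; "joints": joint angles; "qd": joint speeds; "joint_torque": joint torques, N m; "tcp_pos": TCP position; "eef_rot": TCP orientation; "contact_force": force on the tool from outside, world axes, zero at the start; "moment": the same for the moment, N m; "gripper_width": finger opening in m; "gripper_force": force on a finger pad.
Only numpy, scipy, OpenCV 4.12 (cv2) and the standard library are available. Lean on these libraries where they do the work, as an engineer would, in place of code of your own. Each camera call takes 0.05 s, during which the arm holds its last target. There are 200 camera calls.

## Working session

There is one attempt and no reset: what is moved stays moved. The work goes in short steps, Python scripts to look and compute and a shell command to move; the robot and the scene stay as the last step left them, time stands still between calls to the robot, and variables do not carry over. Pictures are saved under pics/ and viewed, at most 10 in all, crops included, and the job is handed in when it is done.

```bash
ls; mkdir -p pics; python3 - <<'E'
from plant import r
import cv2,numpy as np
s=r.get_state();print(s, r.grip_depth)
for n in("side","top"):
    c=r.capture(n);cv2.imwrite(f"pics/{n}0.png",c["frame"][:,:,::-1]);print(n,c["fx"],c["cx"],c["cy"],np.round(c["cam_to_world"],3).tolist())
    np.savez(f"{n}0.npz",**c)
E
```

```text
drive.py
pics
plant.py
{'time_s': 0.0, 'joints': array([-5.86647756e+01,  2.05894762e+01,  6.33382317e-01, -2.18299576e-02,
       -7.01356231e+01, -1.65071583e+01]), 'qd': array([-0.01258801,  0.06904839, -0.10699327,  0.01622808,  0.00251315,
       -0.0456347 ]), 'joint_torque': array([-6.95468661e-04, -5.82728970e+01,  2.93055063e+01,  6.99737549e+00,
        6.85686129e-03, -1.92866296e-04]), 'tcp_pos': array([ 0.17260306, -0.6520436 ,  0.22563645]), 'eef_rot': array([ 1.79906232e+02, -6.38691465e-03, -1.65179363e+02]), 'contact_force': array([-0.63020525, -0.24864883, -0.25295212]), 'moment': array([0.03144136, 0.03355555, 0.0146902 ]), 'gripper_force': 0.0, 'gripper_width': 0.0876853100988021} 0.0188
side 441.05878345060125 284.7812439965602 214.5388899131781 [[-0.343, 0.613, -0.712, 1.225], [0.939, 0.212, -0.27, 0.258], [-0.015, -0.761, -0.648, 0.748], [0.0, 0.0, 0.0, 1.0]]
top 439.9247951149752 284.32467462541166 211.44430889965756 [[0.01, -0.991, 0.136, 0.413], [-1.0, -0.012, -0.014, 0.005], [0.015, -0.136, -0.991, 1.252], [0.0, 0.0, 0.0, 1.0]]
```
View pics/side0.png

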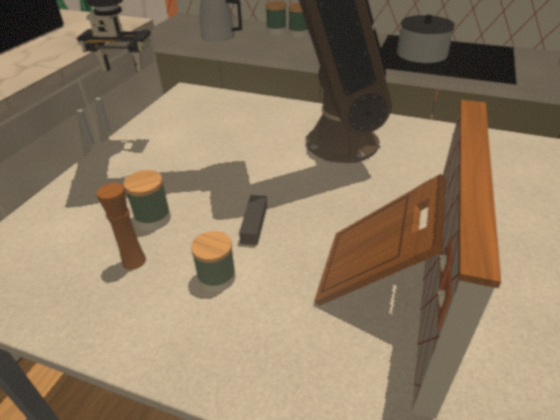

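View pics/top0.png

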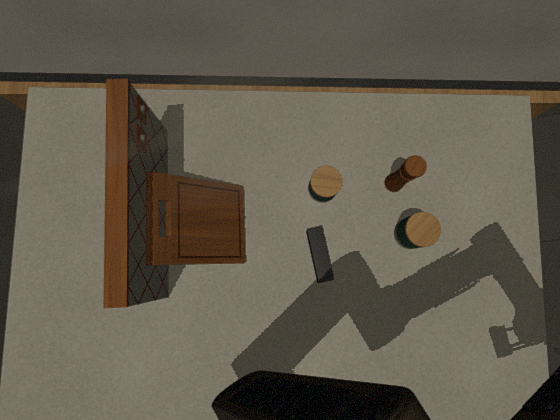

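The side view shows the board at (385,240), the bar at (255,220), the canisters at (147,195) and (213,258), and the mill at (125,230). In the top view the wall cap is at columns 105-130, the board's foot edge at column 245 (rows 183-263), the bar at (320,254), the canisters at (326,181) and (423,230), and the mill at (405,172).

```bash
cat > h.py <<'E'
import numpy as np,cv2
def pts(c):
    z=c["z_map"];v,u=np.indices(z.shape)
    P=np.stack([(u-c["cx"])/c["fx"]*z,(v-c["cy"])/c["fy"]*z,z],-1)
    T=c["cam_to_world"];P=P@T[:3,:3].T+T[:3,3];P[z==0]=np.nan
    return P
def rect(p):
    (c,s,a)=cv2.minAreaRect((p[:,:2]*1000).astype(np.float32))
    if s[0]<s[1]: s=s[::-1];a+=90
    return np.round(c,1),np.round(s,1),round((a+90)%180-90,1)
def bigmask(m):
    n,l,st,_=cv2.connectedComponentsWithStats(m.astype(np.uint8))
    return l==1+np.argmax(st[1:,4])
def bar(c,box):   # box u0,v0,u1,v1 ; bar top by height
    P=pts(c);u0,v0,u1,v1=box
    m=np.zeros(P.shape[:2],bool);m[v0:v1,u0:u1]=True
    m&=(abs(P[...,2]-.04)<.008)
    m=bigmask(m);p=P[m]
    return rect(p),round(float(p[:,2].mean()),4)
def board(c,box):
    P=pts(c);u0,v0,u1,v1=box
    f=c["frame"].astype(int);m=np.zeros(P.shape[:2],bool);m[v0:v1,u0:u1]=True
    m&=(f[...,0]-f[...,2]>30)&(P[...,2]>.01);m=bigmask(m);p=P[m]
    q=p
    for _ in range(4):
        o=q.mean(0);n=np.linalg.svd(q-o,full_matrices=False)[2][2];n*=-np.sign(n[1])
        q=p[abs((p-o)@n)<.004]
    lo=q[q[:,2]<q[:,2].min()+.02]
    return dict(n=n.round(4),lean=np.degrees(np.arccos(abs(n[2]))).round(2),yaw=np.degrees(np.arctan2(n[0],-n[1])).round(2),
      zmin=q[:,2].min(),zmax=q[:,2].max(),o=o.round(4),lo_x=(lo[:,0].min(),lo[:,0].max()),lo_y=lo[:,1].min(),x=(q[:,0].min(),q[:,0].max()),N=len(q))
E
python3 - <<'E'
import numpy as np,cv2
from h import *
t=dict(np.load("top0.npz"));s=dict(np.load("side0.npz"))
print(bar(t,(295,215,345,290)),bar(s,(230,185,280,250)))
print(board(t,(140,160,255,275)));print(board(s,(310,160,455,310)))
P=pts(t)
m=np.zeros(P.shape[:2],bool);m[70:310,95:140]=1;m&=abs(P[...,2]-.352)<.01;print("cap",rect(P[bigmask(m)]))
w=np.zeros(P.shape[:2],bool);w[100:160,132:150]=1;w&=(P[...,2]>.05)&(P[...,2]<.33);print("face y",np.median(P[w],0), np.polyfit(P[w][:,0],P[w][:,1],1))
for n,b,h in(("near",(300,155,350,205),0),("far",(390,200,445,255),0),("mill",(380,145,430,200),0)):
    m=np.zeros(P.shape[:2],bool);m[b[1]:b[3],b[0]:b[2]]=1;m&=P[...,2]>.06;p=P[bigmask(m)]
    z=p[:,2].max();p=p[p[:,2]>z-.015];print(n,cv2.minEnclosingCircle((p[:,:2]*1000).astype(np.float32)),z)
E
```

```text
((array([ 461.8, -111.8]), array([149.8,  45.4]), 12.6), 0.0403) ((array([ 466.1, -115.8]), array([151.2,  45.8]), 12.8), 0.0373)
{'n': array([ 0.0384, -0.7296,  0.6828]), 'lean': np.float64(46.94), 'yaw': np.float64(3.01), 'zmin': np.float64(0.010801945555594772), 'zmax': np.float64(0.23521192529588153), 'o': array([0.5389, 0.2108, 0.1322]), 'lo_x': (np.float64(0.4386574305670878), np.float64(0.6545286601578156)), 'lo_y': np.float64(0.09580041287989488), 'x': (np.float64(0.4277779851517667), np.float64(0.6545355141958118)), 'N': 7269}
{'n': array([ 0.0403, -0.7279,  0.6845]), 'lean': np.float64(46.81), 'yaw': np.float64(3.17), 'zmin': np.float64(0.010455687042736694), 'zmax': np.float64(0.2483043291469048), 'o': array([0.5568, 0.2103, 0.1313]), 'lo_x': (np.float64(0.4382295596186221), np.float64(0.6593504585444705)), 'lo_y': np.float64(0.09197031911444892), 'x': (np.float64(0.40406637285077596), np.float64(0.7896877300150409)), 'N': 7356}
cap (array([579.6, 340.4]), array([480.7,  48.5]), 3.0)
face y [0.7342041  0.32577022 0.2712344 ] [0.04090326 0.29584032]
near ((653.94091796875, -121.72346496582031), 43.302696228027344) 0.1127848869680359
far ((526.7268676757812, -370.4952392578125), 46.024044036865234) 0.13254857886367888
mill ((672.9375610351562, -329.3977355957031), 28.110380172729492) 0.21635326748502304
```

```bash
cat > g.py <<'E'
import sys,numpy as np
from plant import r
from scipy.spatial.transform import Rotation as R
# g.py x y z yaw tilt(about tool y): shift and turn to reach, in the present tool axes
x,y,z,yaw,tilt=map(float,sys.argv[1:6])
s=r.get_state();A=R.from_euler("xyz",s["eef_rot"],degrees=True)
B=R.from_euler("xyz",[180,0,yaw],degrees=True)*R.from_euler("y",tilt,degrees=True)
print(A.inv().apply(np.array([x,y,z])-s["tcp_pos"]).round(4),(A.inv()*B).as_rotvec(degrees=True).round(2))
E
python3 g.py 0.551 0.02 0.2 -87 -15
```

```text
[-0.5378  0.5529  0.0265] [-10.15 -12.54 -77.71]
```

The manual's scale: shifts go in mm and turns go in units of 10 degrees. Converting my numbers, 0.276 m is 276, -0.27 m is -270, -39 degrees is -3.9.

```bash
python3 drive.py '{"moves": [[-270, 276, 0, -0.5, -0.6, -3.9], [-270, 276, 0, -0.5, -0.6, -3.9], [-270, 276, 0, -0.5, -0.6, -3.9], [-270, 276, 0, -0.5, -0.6, -3.9], [-270, 276, 0, -0.5, -0.6, -3.9], [-270, 276, 0, -0.5, -0.6, -3.9], [-270, 276, 0, -0.5, -0.6, -3.9], [-270, 276, 0, -0.5, -0.6, -3.9], [-270, 276, 0, -0.5, -0.6, -3.9], [-270, 276, 0, -0.5, -0.6, -3.9]]}' 0.088; python3 g.py 0.551 0.02 0.2 -87 -15
```

```text
time_s: 0.93
tcp_pos: [0.3646, -0.3127, 0.2267]
eef_rot: [177.3, 7.3, -126.1]
contact_force: [-0.7, 0.7, -0.7]
gripper_width: 0.0876
gripper_force: 0.0
[-0.3722  0.0422  0.0763] [ -5.01  -6.54 -38.58]
```

```bash
python3 drive.py '{"moves": [[-372, 42, 76, -0.5, -0.65, -3.86], [-372, 42, 76, -0.5, -0.65, -3.86], [-372, 42, 76, -0.5, -0.65, -3.86], [-372, 42, 76, -0.5, -0.65, -3.86], [-372, 42, 76, -0.5, -0.65, -3.86], [-372, 42, 76, -0.5, -0.65, -3.86], [-372, 42, 76, -0.5, -0.65, -3.86], [-372, 42, 76, -0.5, -0.65, -3.86], [-372, 42, 76, -0.5, -0.65, -3.86], [-372, 42, 76, -0.5, -0.65, -3.86], [-372, 42, 76, -0.5, -0.65, -3.86], [-372, 42, 76, -0.5, -0.65, -3.86]]}'; python3 g.py 0.551 0.04 0.008 -87 -15
```

```text
time_s: 1.93
tcp_pos: [0.5499, 0.0156, 0.1991]
eef_rot: [179.9, 14.9, -87.1]
contact_force: [0.1, -0.3, 0.1]
gripper_width: 0.0872
gripper_force: 0.0
[ 0.0257 -0.0028  0.1909] [ 0.12 -0.11 -0.07]
```

```bash
python3 drive.py '{"moves": [[26, -2, 40, 0, 0, 0], [26, -2, 80, 0, 0, 0], [26, -2, 120, 0, 0, 0], [26, -2, 150, 0, 0, 0], [26, -2, 170, 0, 0, 0], [26, -2, 185, 0, 0, 0], [26, -2, 191, 0, 0, 0], [26, -2, 191, 0, 0, 0], [26, -2, 191, 0, 0, 0]]}'; python3 g.py 0.5475 0.088 0.006 -87 -15;python3 g.py 0.5415 0.188 0.006 -87 -15
```

```text
time_s: 2.68
tcp_pos: [0.5511, 0.0385, 0.0091]
eef_rot: [180.0, 14.9, -87.2]
contact_force: [0.0, 0.4, 0.7]
gripper_width: 0.0878
gripper_force: 0.0
[-0.0472  0.0012  0.0157] [-0.01 -0.1  -0.17]
[-0.144   0.0022  0.0415] [-0.01 -0.1  -0.17]
```

In the tool's units: 0.001 m is 1, -0.077 m is -77.

```bash
python3 drive.py '{"moves": [[-13, 0, 6.5, 0, 0, 0], [-26, 1, 10, 0, 0, 0], [-36, 1, 12.7, 0, 0, 0], [-42, 1, 14.3, 0, 0, 0], [-47, 1, 15.7, 0, 0, 0], [-52, 1, 17, 0, 0, 0], [-57, 1, 18.3, 0, 0, 0], [-62, 1, 19.7, 0, 0, 0], [-67, 1, 21, 0, 0, 0], [-72, 1, 22.3, 0, 0, 0], [-77, 1, 23.7, 0, 0, 0], [-77, 1, 23.7, 0, 0, 0]]}'; python3 - <<'E'
from h import *
from plant import r
c=r.capture("side");cv2.imwrite("pics/s1.png",c["frame"][:,:,::-1])
print(board(c,(330,150,470,310)))
E
```

```text
time_s: 3.68
tcp_pos: [0.5452, 0.1189, 0.005]
eef_rot: [179.9, 14.8, -87.1]
contact_force: [-0.0, -5.1, -4.2]
gripper_width: 0.0875
gripper_force: 2.3
{'n': array([ 0.0195, -0.8385,  0.5446]), 'lean': np.float64(57.0), 'yaw': np.float64(1.33), 'zmin': np.float64(0.01022346518592021), 'zmax': np.float64(0.3248249816337888), 'o': array([0.5843, 0.2562, 0.1912]), 'lo_x': (np.float64(0.6519901766588397), np.float64(0.6564986574567361)), 'lo_y': np.float64(0.1384974628537887), 'x': (np.float64(0.4087420342081248), np.float64(0.8222525369237095)), 'N': 4289}
```

View pics/s1.png

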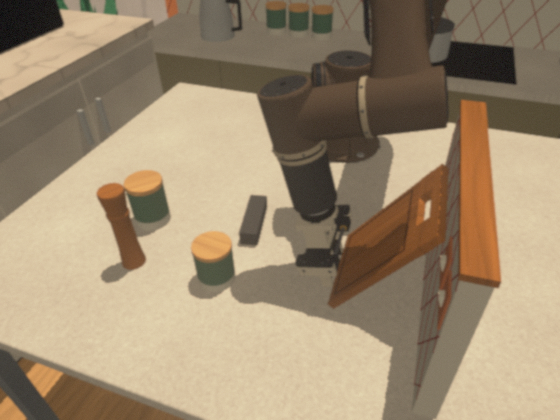

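The board's foot (corner now near (332,303)) is sliding in, with the gripper against it and clear of the board's face.

In the tool's units: -0.03 m is -30, -0.01 m is -10.

```bash
python3 drive.py '{"moves": [[-5, 0, 1.3, 0, 0, 0], [-10, 0, 2.7, 0, 0, 0], [-15, 0, 4, 0, 0, 0], [-20, 0, 5.3, 0, 0, 0], [-25, 0, 6.7, 0, 0, 0], [-30, 0, 8, 0, 0, 0], [-35, 0, 9.4, 0, 0, 0], [-40, 0, 10.7, 0, 0, 0], [-45, 0, 12, 0, 0, 0], [-50, 0, 13.4, 0, 0, 0], [-55, 0, 14.7, 0, 0, 0], [-55, 0, 14.7, 0, 0, 0]]}'; python3 - <<'E'
from h import *
from plant import r
c=r.capture("side");cv2.imwrite("pics/s2.png",c["frame"][:,:,::-1])
P=pts(c);f=c["frame"].astype(int);m=(f[...,0]-f[...,2]>30)
m[:,:340]=0;m[:,475:]=0;m[:140]=0;m[310:]=0;m&=(P[...,2]>.12)&(P[...,1]>.2)&(P[...,2]<.27)
m=bigmask(m);q=p=P[m]
for _ in range(5):
    o=q.mean(0);n=np.linalg.svd(q-o,full_matrices=False)[2][2];n*=-np.sign(n[1]);q=p[abs((p-o)@n)<.004]
print(n,np.degrees(np.arccos(n[2])),o,len(q),len(p))
E
```

```text
time_s: 4.73
tcp_pos: [0.543, 0.1775, 0.0056]
eef_rot: [180.0, 14.9, -87.1]
contact_force: [0.2, -1.5, -1.4]
gripper_width: 0.0879
gripper_force: 1.0
[ 0.09724383 -0.90978916  0.40351867] 66.2016672610679 [0.54122136 0.26539221 0.1975258 ] 2049 4153
```

View pics/s2.png

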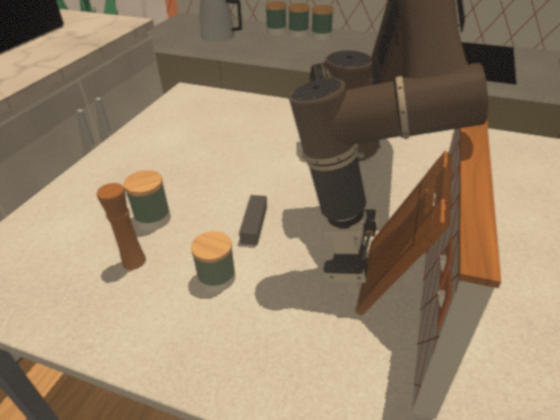

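The foot's visible corner is at (360,312); the board leans about 66 degrees. I'll push about 7 mm more, back off, and measure.

In the tool's units: -0.15 m is -150, -0.14 m is -140.

```bash
python3 drive.py '{"moves": [[-3, 0, 0.8, 0, 0, 0], [-6, 0, 1.6, 0, 0, 0], [-7, 0, 1.9, 0, 0, 0], [-7, 0, 1.9, 0, 0, 0], [-2, 0, 0.5, 0, 0, 0], [10, 0, -3, 0, 0, 0], [30, 0, -12, 0, 0, 0], [50, 0, -30, 0, 0, 0], [60, 0, -60, 0, 0, 0], [70, 0, -100, 0, 0, 0], [80, 0, -140, 0, 0, 0], [80, 0, -150, 0, 0, 0]]}'; python3 g.py 0.46 -0.11 0.2 -167.3 0
```

```text
time_s: 5.78
tcp_pos: [0.5521, 0.0579, 0.1359]
eef_rot: [-179.5, 14.9, -87.1]
contact_force: [0.8, 0.8, 0.5]
gripper_width: 0.0872
gripper_force: 0.0
[ 0.141   0.0997 -0.1047] [10.05 12.71 79.69]
```

In the tool's units: 0.141 m is 141, -0.105 m is -105, 79.7 degrees is 7.97.

```bash
python3 drive.py '{"moves": [[141, 100, -105, 1, 1.27, 7.97], [141, 100, -105, 1, 1.27, 7.97], [141, 100, -105, 1, 1.27, 7.97], [141, 100, -105, 1, 1.27, 7.97], [141, 100, -105, 1, 1.27, 7.97], [141, 100, -105, 1, 1.27, 7.97], [141, 100, -105, 1, 1.27, 7.97], [141, 100, -105, 1, 1.27, 7.97], [141, 100, -105, 1, 1.27, 7.97], [141, 100, -105, 1, 1.27, 7.97], [141, 100, -105, 1, 1.27, 7.97], [141, 100, -105, 1, 1.27, 7.97]]}'; python3 g.py 0.463 -0.113 0.012 -167.3 0
cat > bd.py <<'E'
from h import *
from plant import r
def fit(c,box,zr):
    P=pts(c);f=c["frame"].astype(int);m=np.zeros(P.shape[:2],bool);m[box[1]:box[3],box[0]:box[2]]=1
    m&=(f[...,0]-f[...,2]>25)&(P[...,2]>zr[0])&(P[...,2]<zr[1])
    m=bigmask(m);q=p=P[m]
    for _ in range(6):
        o=np.median(q,0);n=np.linalg.svd(q-q.mean(0),full_matrices=False)[2][2];n*=-np.sign(n[1]);q=p[abs((p-q.mean(0))@n)<.005]
    o=q.mean(0);lo=q[q[:,2]<q[:,2].min()+.012]
    print("lean",np.degrees(np.arccos(n[2])).round(2),"yaw",np.degrees(np.arctan2(n[0],-n[1])).round(2),"o",o.round(4),"lo",lo.min(0).round(4),lo.max(0).round(4),"max",q.max(0).round(4),len(q),len(p))
    print("front face y at z=.006, x=.54:",(o[1]-(n[2]*(.006-o[2])+n[0]*(.54-o[0]))/n[1]).round(4))
E
python3 - <<'E'
from bd import *
c=r.capture("side");cv2.imwrite("pics/s3.png",c["frame"][:,:,::-1]);fit(c,(340,140,470,320),(.01,.28))
c=r.capture("top");cv2.imwrite("pics/t3.png",c["frame"][:,:,::-1]);fit(c,(130,150,240,280),(.01,.27))
E
```

```text
time_s: 6.78
tcp_pos: [0.4574, -0.1073, 0.1953]
eef_rot: [179.9, -0.5, -167.6]
contact_force: [0.0, 0.1, -0.4]
gripper_width: 0.0877
gripper_force: 0.0
[-0.0059 -0.007   0.1832] [ 0.09 -0.51 -0.34]
lean 68.29 yaw 7.05 o [0.5603 0.2576 0.1668] lo [0.4376 0.1852 0.01  ] [0.6528 0.2164 0.0218] max [0.822  0.3401 0.28  ] 3479 7627
front face y at z=.006, x=.54: 0.1906
lean 68.96 yaw 2.96 o [0.5522 0.2546 0.1659] lo [0.5191 0.1936 0.0104] [0.6491 0.205  0.0222] max [0.6491 0.3012 0.27  ] 3935 4116
front face y at z=.006, x=.54: 0.1924
```

View pics/s3.png

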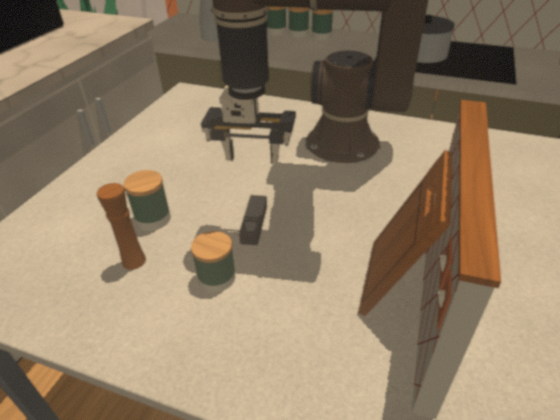

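The board leans squarely, with its foot corner at (362,312) and its top on the tiles (69° lean, yaw 3°). The bar is undisturbed at (255,220). Next I'll grasp the bar.

In the tool's units: 0.187 m is 187, -0.007 m is -7.

```bash
python3 drive.py '{"moves": [[-6, -7, 40, 0, 0, 0], [-6, -7, 80, 0, 0, 0], [-6, -7, 120, 0, 0, 0], [-6, -7, 150, 0, 0, 0], [-6, -7, 170, 0, 0, 0], [-6, -7, 182, 0, 0, 0], [-6, -7, 187, 0, 0, 0], [-6, -7, 187, 0, 0, 0]]}'; python3 drive.py '{"moves": [[0, 0, 0, 0, 0, 0], [0, 0, 0, 0, 0, 0], [0, 0, 0, 0, 0, 0], [0, 0, 0, 0, 0, 0], [0, 0, 0, 0, 0, 0], [0, 0, 0, 0, 0, 0], [0, 0, 0, 0, 0, 0], [0, 0, 0, 0, 0, 0]]}' 0.03 40;  python3 drive.py '{"moves": [[0, 0, -20, 0, 0, 0], [0, 0, -50, 0, 0, 0], [0, 0, -70, 0, 0, 0], [0, 0, -80, 0, 0, 0], [0, 0, -80, 0, 0, 0]]}'; python3 g.py 0.549 0.085 0.088 -177 0
```

```text
time_s: 7.55
tcp_pos: [0.4623, -0.1131, 0.007]
eef_rot: [179.9, -0.6, -167.2]
contact_force: [-0.3, -0.7, 0.8]
gripper_width: 0.088
gripper_force: 0.0
time_s: 8.22
tcp_pos: [0.4631, -0.1127, 0.0081]
eef_rot: [179.9, -0.5, -167.2]
contact_force: [-1.5, 0.1, 3.4]
gripper_width: 0.0447
gripper_force: 40.0
time_s: 8.63
tcp_pos: [0.4644, -0.1125, 0.0894]
eef_rot: [179.9, -0.4, -167.2]
contact_force: [0.1, 1.4, -7.4]
gripper_width: 0.0446
gripper_force: 40.0
[-0.1262  0.174   0.001 ] [ 0.09 -0.38  9.76]
```

```bash
python3 drive.py '{"moves": [[-10, 14, 0, 0, 0, 0.1], [-28, 38, 0, 0, 0, 0.25], [-46, 63, 0, 0, 0, 0.4], [-64, 88, 0, 0, 0, 0.55], [-82, 112, 0, 0, 0, 0.7], [-100, 137, 0, 0, 0, 0.85], [-112, 155, 0, 0, 0, 0.93], [-120, 166, 0, 0, 0, 0.98], [-126, 174, 0, 0, 0, 0.98], [-126, 174, 0, 0, 0, 0.98], [-126, 174, 0, 0, 0, 0.98]]}'; python3 g.py 0.549 0.085 0.008 -177 0
```

```text
time_s: 9.55
tcp_pos: [0.547, 0.0845, 0.0855]
eef_rot: [-180.0, -0.7, -177.0]
contact_force: [-0.0, -0.3, -7.4]
gripper_width: 0.0448
gripper_force: 40.0
[-0.003   0.0004  0.0775] [-0.02 -0.71 -0.01]
```

In the tool's units: 0.076 m is 76, 0.077 m is 77, -0.7 degrees is -0.07.

```bash
python3 drive.py '{"moves": [[0, 0, 20, 0, -0.07, 0], [-2, 0, 40, 0, -0.07, 0], [-2, 0, 55, 0, -0.07, 0], [-2, 0, 65, 0, -0.07, 0], [-2, 0, 71, 0, -0.07, 0], [-2, 0, 74, 0, -0.07, 0], [-2, 0, 76, 0, -0.07, 0], [-2, 0, 77, 0, -0.07, 0], [-2, 0, 77, 0, -0.07, 0]]}'
```

```text
time_s: 10.3
tcp_pos: [0.5498, 0.085, 0.0106]
eef_rot: [179.9, 0.2, -177.0]
contact_force: [-0.4, -0.3, -6.9]
gripper_width: 0.0448
gripper_force: 40.0
```

Still airborne by about 2 mm; I'll lower the bar a little more, release it and rise.

In the tool's units: 0.0025 m is 2.5, 0.002 m is 2.

```bash
python3 drive.py '{"moves": [[0, 0, 1, 0, 0, 0], [0, 0, 2, 0, 0, 0], [0, 0, 2.5, 0, 0, 0], [0, 0, 2.5, 0, 0, 0], [0, 0, 2.5, 0, 0, 0]]}'; python3 drive.py '{"moves": [[0, 0, 0, 0, 0, 0], [0, 0, 0, 0, 0, 0], [0, 0, 0, 0, 0, 0], [0, 0, 0, 0, 0, 0], [0, 0, -20, 0, 0, 0], [0, 0, -55, 0, 0, 0], [0, 0, -90, 0, 0, 0], [0, 0, -120, 0, 0, 0], [0, 0, -120, 0, 0, 0]]}' 0.075;  python3 g.py 0.55 0.0 0.13 -87 -15
```

```text
time_s: 10.72
tcp_pos: [0.5509, 0.0859, 0.0093]
eef_rot: [179.9, 0.4, -177.0]
contact_force: [0.2, -0.7, -8.1]
gripper_width: 0.0447
gripper_force: 40.0
time_s: 11.47
tcp_pos: [0.5508, 0.0847, 0.1312]
eef_rot: [-180.0, 0.4, -176.9]
contact_force: [0.7, -0.0, 0.0]
gripper_width: 0.0749
gripper_force: 0.0
[ 0.0054 -0.0845  0.0012] [-12.07 -11.51 -89.32]
```

In the tool's units: -0.0845 m is -84.5, -0.08 m is -80, -89.3 degrees is -8.93.

```bash
python3 drive.py '{"moves": [[5, -40, 0, 0, 0, 0], [5, -80, 0, -1.2, -1.15, -8.93], [5, -84.5, 0, -1.2, -1.15, -8.93], [5, -84.5, 0, -1.2, -1.15, -8.93], [5, -84.5, 0, -1.2, -1.15, -8.93], [5, -84.5, 0, -1.2, -1.15, -8.93], [5, -84.5, 0, -1.2, -1.15, -8.93], [5, -84.5, 0, -1.2, -1.15, -8.93], [5, -84.5, 0, -1.2, -1.15, -8.93], [5, -84.5, 0, -1.2, -1.15, -8.93], [5, -84.5, 0, -1.2, -1.15, -8.93], [5, -84.5, 0, -1.2, -1.15, -8.93]]}' 0.088; python3 - <<'E'
from bd import *
c=r.capture("top");cv2.imwrite("pics/t4.png",c["frame"][:,:,::-1]);fit(c,(130,150,240,280),(.01,.27))
s=r.capture("side");cv2.imwrite("pics/s4.png",s["frame"][:,:,::-1])
for k in(c,s):
    P=pts(k);m=(abs(P[...,2]-.039)<.006)&(P[...,1]>.03)&(P[...,1]<.15)&(P[...,0]>.4)&(P[...,0]<.7);p=P[bigmask(m)];print(rect(p),p[:,2].mean())
E
python3 g.py 0.55 0.03 0.012 -87 -15
```

```text
time_s: 12.47
tcp_pos: [0.5463, -0.0006, 0.1245]
eef_rot: [178.0, 13.0, -100.1]
contact_force: [0.9, -0.2, 0.2]
gripper_width: 0.0879
gripper_force: 0.0
lean 68.91 yaw 2.97 o [0.5244 0.2678 0.2036] lo [0.4513 0.2226 0.0936] [0.516  0.2314 0.1055] max [0.6474 0.2999 0.27  ] 2763 2939
front face y at z=.006, x=.54: 0.1923
(array([506. ,  65.2]), array([58.3,  7.1]), 5.8) 0.0398413225587978
(array([551.7,  83. ]), array([153.6,  45.4]), 2.9) 0.03735478301215851
[-0.0049 -0.0015  0.1166] [ -1.26  -1.77 -13.03]
```

View pics/s4.png

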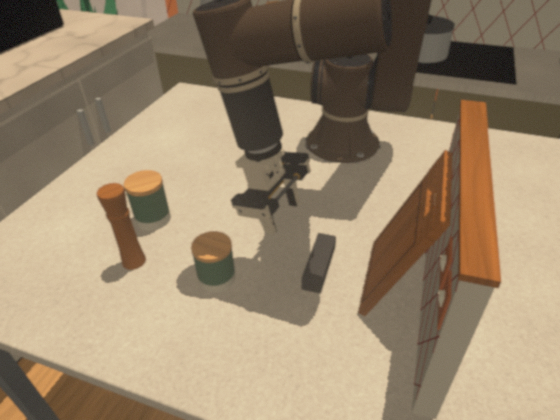

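The bar lies flat and parallel in front of the board, at about (319,262). The canisters and mill are unmoved. Next I'll lower the gripper behind the bar and push it.

In the tool's units: 0.117 m is 117, 0.01 m is 10, -13 degrees is -1.3.

```bash
python3 drive.py '{"moves": [[-5, -1.5, 10, -0.12, -0.18, -1.3], [-5, -1.5, 20, -0.12, -0.18, -1.3], [-5, -1.5, 50, -0.12, -0.18, -1.3], [-5, -1.5, 80, -0.12, -0.18, -1.3], [-5, -1.5, 100, -0.12, -0.18, -1.3], [-5, -1.5, 112, -0.12, -0.18, -1.3], [-5, -1.5, 117, -0.12, -0.18, -1.3], [-5, -1.5, 117, -0.12, -0.18, -1.3], [-5, -1.5, 117, -0.12, -0.18, -1.3]]}'; python3 g.py 0.545 0.127 0.01 -87 -15
```

```text
time_s: 13.32
tcp_pos: [0.5525, 0.0313, 0.015]
eef_rot: [-179.6, 15.0, -87.1]
contact_force: [1.2, -0.1, 0.4]
gripper_width: 0.0873
gripper_force: 0.0
[-0.0913  0.0028  0.0297] [-0.39  0.05 -0.09]
```

```bash
python3 drive.py '{"moves": [[-8, 0, 5, 0, 0, 0], [-15, 0.5, 8.5, 0, 0, 0], [-20, 1, 10, 0, 0, 0], [-26, 1, 11.7, 0, 0, 0], [-34, 1, 14, 0, 0, 0], [-42, 1.5, 16, 0, 0, 0], [-50, 2, 18.5, 0, 0, 0], [-59, 2, 21, 0, 0, 0], [-67, 2, 23, 0, 0, 0], [-76, 2.5, 25.6, 0, 0, 0], [-83, 3, 27.5, 0, 0, 0], [-85, 3, 28, 0, 0, 0]]}'; python3 - <<'E'
from bd import *
s=r.capture("side");cv2.imwrite("pics/s5.png",s["frame"][:,:,::-1])
P=pts(s);m=(abs(P[...,2]-.039)<.005)&(P[...,1]>.1)&(P[...,1]<.19)&(P[...,0]>.4)&(P[...,0]<.7);m=bigmask(m);p=P[m];print(rect(p),p.max(0),r.get_state()["tcp_pos"])
E
```

```text
time_s: 14.32
tcp_pos: [0.5453, 0.1213, 0.0106]
eef_rot: [-179.5, 15.1, -87.0]
contact_force: [1.8, -7.1, 5.2]
gripper_width: 0.0878
gripper_force: 3.4
(array([547. , 150.1]), array([152.,  45.]), 3.0) [0.62318093 0.17513896 0.04108173] [0.54529074 0.12138065 0.0105515 ]
```

View pics/s5.png

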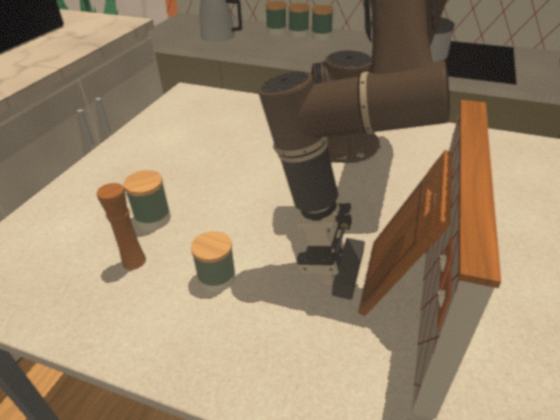

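The bar is parallel to the foot, with a gap of about 16 mm (bar at (349,268), foot edge at column ~362). I'll creep it in to contact; 1-2 mm of overpush only steepens the board slightly.

```bash
for k in 1; do python3 drive.py '{"moves": [[-5, 0, 1.3, 0, 0, 0], [-9, 0, 2.4, 0, 0, 0], [-12, 0, 3.2, 0, 0, 0], [-13, 0, 3.5, 0, 0, 0], [-13, 0, 3.5, 0, 0, 0]]}'; python3 drive.py '{"moves": [[-1, 0, 0.3, 0, 0, 0], [-2, 0, 0.5, 0, 0, 0], [-3, 0, 0.8, 0, 0, 0], [-3, 0, 0.8, 0, 0, 0]]}'; python3 drive.py '{"moves": [[-1, 0, 0.3, 0, 0, 0], [-2, 0, 0.5, 0, 0, 0], [-2, 0, 0.5, 0, 0, 0]]}'; done; python3 - <<'E'
from bd import *
t=r.capture("top");fit(t,(130,150,240,280),(.06,.27))
s=r.capture("side");P=pts(s);m=(abs(P[...,2]-.039)<.005)&(P[...,1]>.1)&(P[...,1]<.195)&(P[...,0]>.4)&(P[...,0]<.7);m=bigmask(m);p=P[m];print(rect(p),p.max(0))
cv2.imwrite("pics/s6.png",cv2.resize(s["frame"][200:340,280:460,::-1],None,fx=4,fy=4))
E
```

```text
time_s: 14.78
tcp_pos: [0.5445, 0.1338, 0.0103]
eef_rot: [-179.6, 15.1, -87.0]
contact_force: [1.2, -3.6, 3.4]
gripper_width: 0.0871
gripper_force: 2.2
time_s: 15.12
tcp_pos: [0.5443, 0.1367, 0.0102]
eef_rot: [-179.6, 15.1, -87.0]
contact_force: [-0.0, -5.4, 5.1]
gripper_width: 0.0877
gripper_force: 2.8
time_s: 15.37
tcp_pos: [0.5442, 0.1381, 0.0102]
eef_rot: [-179.6, 15.0, -87.0]
contact_force: [0.9, -8.5, 4.3]
gripper_width: 0.0877
gripper_force: 4.5
lean 69.1 yaw 3.04 o [0.6294 0.2784 0.2173] lo [0.6439 0.2338 0.1043] [0.6463 0.2395 0.1158] max [0.6479 0.3005 0.2699] 446 447
front face y at z=.006, x=.54: 0.1929
(array([546.8, 166.9]), array([151.2,  44.9]), 3.0) [0.62285859 0.19252647 0.04129214]
```

View pics/s6.png

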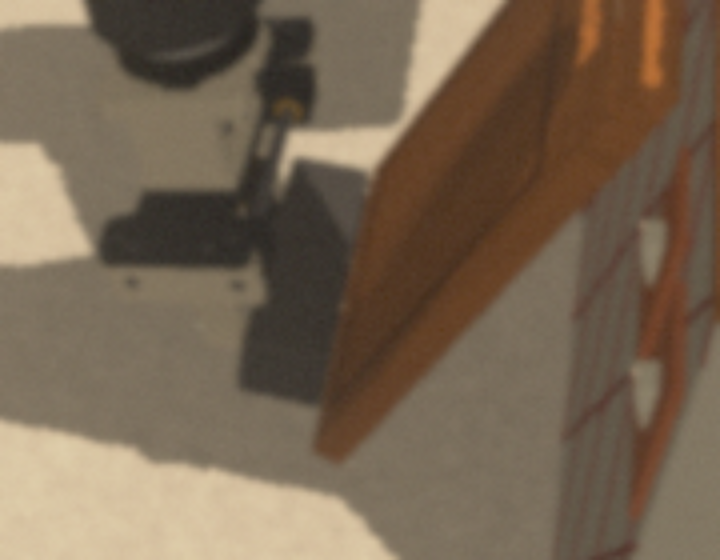

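The bar's far side meets the foot edge (crop pixels (340,300)), and the force has risen from 5 to 8.5 N. I'll press another 2 mm for certainty, then retreat.

In the tool's units: -0.003 m is -3, -0.002 m is -2.

```bash
python3 drive.py '{"moves": [[-1, 0, 0.3, 0, 0, 0], [-2, 0, 0.5, 0, 0, 0], [-3, 0, 0.8, 0, 0, 0], [-3, 0, 0.8, 0, 0, 0], [-3, 0, 0.8, 0, 0, 0]]}';  python3 drive.py '{"moves": [[3, 0, -1, 0, 0, 0], [15, 0, -4, 0, 0, 0], [35, 0, -12, 0, 0, 0], [55, 0, -30, 0, 0, 0], [75, 0, -60, 0, 0, 0], [100, 0, -90, 0, 0, 0], [130, 0, -120, 0, 0, 0], [160, 0, -150, 0, 0, 0], [190, 0, -170, 0, 0, 0], [190, 0, -170, 0, 0, 0]]}'; python3 - <<'E'
from bd import *
t=r.capture("top");fit(t,(130,150,240,280),(.05,.27))
s=r.capture("side")
for k in(t,s):
    P=pts(k);m=(abs(P[...,2]-.039)<.005)&(P[...,1]>.1)&(P[...,1]<.2)&(P[...,0]>.4)&(P[...,0]<.7)&(k["frame"].max(-1)<110);m=bigmask(m);p=P[m];print(rect(p),p.max(0))
cv2.imwrite("pics/t7.png",np.hstack([cv2.resize(k,(390,440)) for k in (t["frame"][150:290,120:245,::-1],s["frame"][150:330,300:460,::-1])]))
print(r.get_state()["tcp_pos"])
E
```

```text
time_s: 15.88
tcp_pos: [0.544, 0.1404, 0.0103]
eef_rot: [-179.6, 15.0, -87.0]
contact_force: [0.7, -12.4, 6.8]
gripper_width: 0.0876
gripper_force: 6.2
time_s: 16.72
tcp_pos: [0.5559, -0.0909, 0.1275]
eef_rot: [-179.3, 15.0, -87.2]
contact_force: [0.1, 0.4, -0.3]
gripper_width: 0.0873
gripper_force: 0.0
lean 69.45 yaw 2.91 o [0.5354 0.2549 0.1667] lo [0.4316 0.2062 0.0501] [0.6491 0.2223 0.0621] max [0.6491 0.2998 0.2699] 4328 4506
front face y at z=.006, x=.54: 0.1948
(array([543.5, 173. ]), array([150. ,  45.6]), 3.0) [0.6182851  0.19824532 0.04399094]
(array([547.4, 170.8]), array([148.2,  41.6]), 2.9) [0.62209541 0.19493081 0.04193404]
[ 0.55432179 -0.08670787  0.12483787]
```

View pics/t7.png

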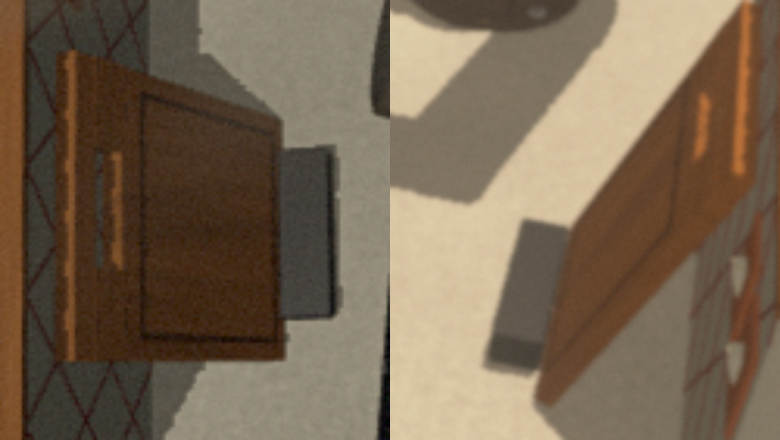

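The bar touches the foot, centred and parallel (bar far face at y 0.195, foot at 0.195). The board leans 69.4° with its top on the tiles, and the gripper is clear.

```bash
python3 drive.py '{"moves": [[0, 0, 0, 0, 0, 0], [0, 0, 0, 0, 0, 0], [0, 0, 0, 0, 0, 0]]}' | head -2; python3 -c "
from plant import r
print(r.close_job())"
```

```text
time_s: 17.07
tcp_pos: [0.5539, -0.0841, 0.1239]
the job is handed in; nothing more can be done
None
```

I handed the job in at about 17 s with no verdict returned: by camera the board leans about 69° squarely on the tiles, the bar lies centred and parallel against its foot, and the canisters and mill looked unmoved.

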